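# Turn a drawer front over at the fence and lay it on the paint rack

### The job

The bare back of the small blue drawer front is to be painted next. Tip it up against the A-shaped fence so that it stands on one of its short ends, leaning on the fence, and let go of it there; then take hold of it again and lay it blue face down across both yellow stands of the paint rack, centred and square, and let go. Leave the roll of tape, the steel block, the drill stand and the screwdriver where they are.

Things in the scene. Friction and masses are not known exactly. Their poses are not given: they have to be found in the camera images.
- panel_centre (a point): Centre (half-way through) of the loose wooden drawer front: a plain board 56 mm wide along its x, 150 mm long along its y and 14 mm thick along its z, about 0.12 kg (0.08 to 0.17). Its +z face is painted blue, its -z face is bare light wood. It starts lying flat, blue face up, beside the fence, on either side of it.
- fence: Fixed fence, shaped like a long low tent, 300 mm along its x. Both long faces are plane plywood that lean 15 degrees off plumb towards the ridge: each meets the worktop 32 mm from the middle (at y = +32 and -32 mm) and is 12 mm from the middle at 75 mm height; a ridge bar tops it at 77 mm. Origin in the middle of its underside, z up. Either face may be used.
- rack: Fixed paint rack, across the fence from the drawer front's start: base 60 (x) by 140 (y) by 12 mm high with two yellow stands at y = +40 and -40 mm, each 36 mm long (x), 10 mm thick (24 mm below 32 mm height), its rounded rubber top 60 mm above the worktop. The drawer front goes with its length along the rack's y (either way round), its middle over the origin. Origin mid-underside, z up.
- tape_centre (a point): Centre of a loose roll of black tape lying flat, 62 mm across, 19 mm high, close beside the fence. To be left alone.
- block_centre (a point): Centre of a loose milled steel block, 40 mm (x) by 60 mm (y), 28 mm high, close beside the fence. To be left alone.
- drills_centre (a point): Middle of a loose wooden drill stand with upright drills, 32 mm (x) by 100 mm (y), 98 mm high, behind the far end of the fence. To be left alone.
- driver_centre (a point): Middle of a loose screwdriver with red handle lying flat, 201 mm long along its y, 31 mm wide, 27 mm high, beyond the far end of the fence, to its left. To be left alone.
Things that resemble listed ones, but are neither listed nor needed, are in the scene too. Leave any brown look-alike of the rack alone.

How it is judged:
By the outcome, as a careful person would: the job done as asked, in the order asked, and still so for the second after the job is handed in, with the robot touching nothing.
It also fails if it takes over 58 s, if anything falls off the work surface, if the arm or the gripper's body presses on something with over 40 N, if the wrist force passes 120 N, or if a joint passes its speed limit or range.

### The arm

A 6-joint arm with a two-finger parallel gripper is mounted at the origin on a cart in front of the work surface, level with it; the furniture and walls round the work are solid. World frame = base frame: x ahead of the robot, y to its left, z up, the work surface at z = 0. Lengths are in mm, angles in rad, forces in N, time in s.
With the tool pointing down it reaches from about 350 to 800 mm from the base axis. Payload 7.3 kg.
Tool frame: the origin (TCP) lies on the mounting face of the last link; the fingertips stand 173 mm ahead of it and the grasp point (between the pads) lies 155 mm ahead of it; z points along the fingers, y is the line along which they close (so a half turn about z gives the same grasp; the last joint's range is limited). The gripper opens to 85 mm and grips with 20 to 120 N. Pads are 22 mm wide; open, the fingers measure 114 mm over their backs; the gripper's body (76 mm by 85 mm) begins 54 mm behind the grasp point. The pads swing forward as they close: fully open they stand 13 mm farther back than shut.
Start: joints at [1.094, 0.342, 1.524, -0, 1.275, -0.146], TCP at [170.498, 496.546, 404.722] pointing down, gripper open.
Joint ranges: [-2.53, 2.53], [-0.77, 2.02], [0.04, 2.7], [-1, 4.14], [0.28, 2.66], [-3.11, 3.11]. Speed limits (rad/s): [2.57, 2.57, 3.14, 3.14, 3.14, 3.14].

### API

Orientations are given as a unit quaternion [w, x, y, z].
In Python, from cell import get_obs, snapshot, camera_model, finish_job, masks_of, mark_of gives the robot as it stands.
- The arm moves only by the shell command python3 -m inch 'ROWS' [FORCE]. ROWS is a JSON object of lists of equal length, an entry for each row: "claw": the finger opening in m, from 0 to 0.0854; "travel": the shift along the world's x, y, z in m, a list of three; "twist": the turn, a rotation vector about the world's x, y, z in rad, a list of three. A call has 1 to 8 rows; each row is the pose to reach, as a shift and turn from the pose commanded when the call began; what a row does not reach only later rows make up. A row lasts 1/10 s, in which the tool goes at most 50 mm and 8.59 degrees, less where a joint would pass 70% of its speed; a pose out of reach is approached as far as the arm can. A call with a gripper value outside its range is refused whole. The fingers move at their own pace and stop on an object; FORCE is the grip in N (left out, the last holds). Time passes only in rows, so rows that repeat a pose let the fingers close. It gives the time, the measured TCP pose, the force, the opening and the grip force at its end, in the units of the state.
- get_obs(): the state, without advancing time (a new reading comes with each control period).
- snapshot(name): name is "side" or "top"; returns (picture, depth): 420x560x3 uint8, red, green, blue; 420x560 float32, mm along the optical axis (not along the pixel's ray), 0 where there is no reading.
- camera_model(name): a dict with "fovy" (degrees; the focal length in pixels is half the picture's height over the tangent of half this angle, whatever the lens; pixels are square), "cx", "cy" (the principal point, pixels), "k1" (the pictures are not rectified: a ray, as slopes to the right and down, at radius r is drawn at 1 + k1 r^2 times it, then the intrinsics apply), "R" (3x3) and "t" (3): a world point X has camera coordinates R X + t. Camera axes: x right, y down, z forward; pixel columns grow to the right and rows downward; lengths in mm; the calibration is good to about 2 mm. A picture is of the moment at which its call begins. camera_model takes no time and is no camera call.
- finish_job(): hands the job in; it is judged then, once.
Trained networks look in the newest picture that a camera, given by its name, has taken for a name from the list of things; names that differ only in an ending like _2 or _b are one class to them, and where a whole thing is asked for, a point or a joint stands for the part that bears it (a point fixed in the world has none). Each returns a list of dicts, best first, with "confidence" (0 to 1); they miss things now and then, are a little off and sometimes report something else, mostly with a low value. They report only what shows in the picture. A call takes as long as a camera call. They do not tell look-alikes from the thing itself.
- masks_of(thing, camera): "mask" (420x560 bool, what is visible of it).
- mark_of(thing, camera): "location" ([x, y, z] in mm, in world coordinates, good to about 4 mm: a listed point, or the origin of a listed thing).
The state is a dict: "clock": time; "joint_pos": joint angles; "qd": joint speeds; "joint_efforts": joint torques, N m; "position": TCP position; "tcp_rot": TCP orientation; "ft_force": force on the tool from outside, world axes, zero at the start; "ft_torque": the same for the moment, N m; "opening": finger opening in mm; "gripper_force": force on a finger pad.
Only numpy, scipy, OpenCV 4.12 (cv2) and the standard library are available. Lean on these libraries where they do the work, as an engineer would, in place of code of your own. Each camera call takes 0.05 s, during which the arm holds its last target. There are 200 camera calls.

## Working session

There is one attempt and no reset: what is moved stays moved. The work goes in short steps, Python scripts to look and compute and a shell command to move; the robot and the scene stay as the last step left them, time stands still between calls to the robot, and variables do not carry over. Pictures are saved under pics/ and viewed, at most 10 in all, crops included, and the job is handed in when it is done.

```bash
ls; mkdir -p pics; cat > h.py <<'E'
import numpy as np, cv2
from cell import *
def K(c):
    m=camera_model(c); f=210/np.tan(np.radians(m['fovy'])/2); return m,f
def cloud(c,depth):
    m,f=K(c); v,u=np.mgrid[0:420,0:560].astype(float)
    xd=(u-m['cx'])/f; yd=(v-m['cy'])/f; x,y=xd.copy(),yd.copy()
    for _ in range(8):
        s=1+m['k1']*(x*x+y*y); x,y=xd/s,yd/s
    P=np.stack([x,y,np.ones_like(x)],-1)*depth[...,None]
    W=(P-np.array(m['t']))@np.array(m['R'])
    W[depth==0]=np.nan
    return W
def proj(c,X):
    m,f=K(c); p=np.array(m['R'])@np.array(X)+np.array(m['t']); x,y=p[0]/p[2],p[1]/p[2]
    s=1+m['k1']*(x*x+y*y); return round(x*s*f+m['cx'],1),round(y*s*f+m['cy'],1)
def save(n,p): cv2.imwrite('pics/'+n,p[...,::-1])
E
python3 - <<'E'
from h import *
for c in ('top','side'):
    p,d=snapshot(c); save(c+'0.png',p); np.savez(c+'0.npz',p=p,d=d)
    for t in ['panel_centre','fence','rack','tape_centre','block_centre','drills_centre','driver_centre']:
        print(c,t,[(np.round(r['location']).tolist(),round(r['confidence'],2),proj(c,r['location'])) for r in mark_of(t,c)][:4])
print(get_obs())
E
```

```text
pics
top panel_centre [([588.0, -262.0, 11.0], 0.75, (np.float64(364.1), np.float64(223.5)))]
top fence [([534.0, -58.0, 2.0], 0.93, (np.float64(298.2), np.float64(243.3)))]
top rack [([465.0, 363.0, 0.0], 0.96, (np.float64(161.2), np.float64(270.3))), ([493.0, 166.0, -0.0], 0.63, (np.float64(225.6), np.float64(259.1)))]
top tape_centre [([495.0, 167.0, 0.0], 0.58, (np.float64(225.1), np.float64(258.4))), ([502.0, 13.0, 11.0], 0.56, (np.float64(275.5), np.float64(254.3)))]
top block_centre [([550.0, -130.0, 14.0], 0.83, (np.float64(321.9), np.float64(237.0)))]
top drills_centre [([760.0, -75.0, 53.0], 0.67, (np.float64(301.7), np.float64(167.5)))]
top driver_centre [([650.0, 232.0, 14.0], 0.77, (np.float64(202.8), np.float64(208.6)))]
side panel_centre [([580.0, -257.0, 7.0], 0.64, (np.float64(330.8), np.float64(164.2)))]
side fence [([535.0, -60.0, 3.0], 0.71, (np.float64(316.1), np.float64(214.7)))]
side rack [([464.0, 361.0, 1.0], 0.73, (np.float64(266.2), np.float64(350.4))), ([500.0, 170.0, -2.0], 0.57, (np.float64(290.1), np.float64(282.6)))]
side tape_centre [([503.0, 16.0, 9.
[... 321 characters left out ...]
{'clock': 0.8, 'joint_pos': array([ 1.09399976e+00,  3.41981880e-01,  1.52408974e+00, -1.15666875e-05,
        1.27541202e+00, -1.46029109e-01]), 'qd': array([-0.00080943, -0.0005135 ,  0.00102843, -0.00147601,  0.00018162,
       -0.00098736]), 'joint_efforts': array([-3.43668207e-04, -4.33528769e+01, -2.46256703e+01, -2.74757176e-04,
        9.40810992e-05, -4.54181119e-06]), 'position': array([170.49881933, 496.54370219, 404.73450445]), 'tcp_rot': array([2.19670502e-05, 1.64629177e-01, 9.86355530e-01, 5.01870686e-05]), 'ft_force': array([ 0.60125292,  0.35164759, -0.70984386]), 'ft_torque': array([ 0.00896196, -0.02188351, -0.06394275]), 'gripper_force': 0.0, 'opening': 85.22548322600407}
```

View pics/top0.png

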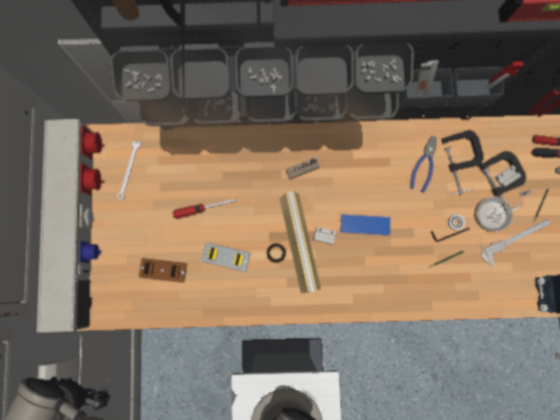

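View pics/side0.png

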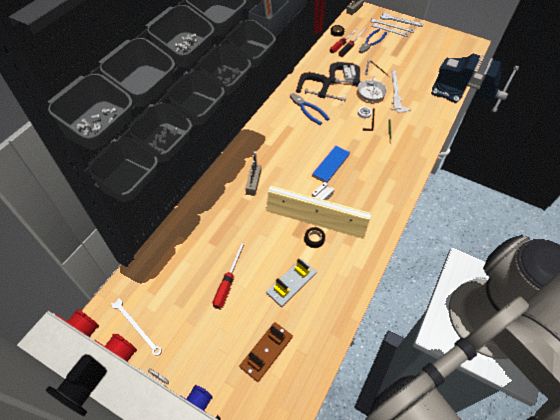

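The top picture shows these candidates:
- **Panel:** the blue board at (365,224) is the only match. The blue pliers at (423,165) and the blue knob at (88,252) are not boards.
- **Rack:** the grey one with yellow stands at (226,258) is the real rack. The brown one at (163,270) is the look-alike.
- **Others:** fence at (300,243), block at (325,235), tape at (276,253), drills at (302,168), driver at (203,209).

Next I measure these and check one close crop.

```bash
python3 - <<'E'
from h import *
for c in ('top','side'):
    z=np.load(c+'0.npz'); p,d=z['p'],z['d']; W=cloud(c,d)
    hsv=cv2.cvtColor(p,cv2.COLOR_RGB2HSV)
    def near(x,y,r): return np.hypot(W[...,0]-x,W[...,1]-y)<r
    def rect(m,n):
        q=W[m]; q=q[np.isfinite(q[:,0])]; zz=np.median(q[:,2])
        (cx,cy),(w,h),a=cv2.minAreaRect(q[:,:2].astype(np.float32))
        C=np.cov(q[:,:2].T); e,v=np.linalg.eigh(C); ang=np.degrees(np.arctan2(v[1,1],v[0,1]))
        print(c,n,len(q),'c',round(cx,1),round(cy,1),'mean',q[:,:2].mean(0).round(1),'wh',round(w),round(h),round(a,1),'pca',round(ang,1),'z',round(zz,1))
    blue=(hsv[...,0]>95)&(hsv[...,0]<125)&(hsv[...,1]>120)
    rect(blue&near(588,-260,110),'panel')
    yel=(hsv[...,0]>22)&(hsv[...,0]<36)&(hsv[...,1]>150)&near(495,167,90)
    rect(yel&(W[...,2]>40),'yellow')
    n,l,s,ce=cv2.connectedComponentsWithStats((yel&(W[...,2]>45)).astype(np.uint8))
    for i in range(1,n):
        if s[i,4]>8: print('  stand',W[l==i].mean(0).round(1),s[i,4])
    rect(near(495,167,90)&(W[...,2]>7)&(hsv[...,1]<200)&(W[...,2]<70),'rackall')
    rect(near(534,-58,180)&(W[...,2]>62)&(W[...,2]<90)&(np.abs(W[...,1]+58)<60),'ridge')
    m=near(534,-58,180)&(W[...,2]>10)&(W[...,2]<65)&(np.abs(W[...,1]+58)<60); rect(m,'fencefaces')
    rect(near(550,-132,50)&(W[...,2]>20)&(W[...,1]<-108),'block')
    rect(near(502,14,45)&(W[...,2]>12),'tape')
p=np.load('top0.npz')['p'][180:300,190:410]; s=np.load('side0.npz')['p'][130:320,220:390]
a=cv2.resize(p,(660,360),interpolation=2); save('crop.png',a)
E
```

```text
top panel 705 c 585.2 -265.5 mean [ 584.9 -265.9] wh 141 49 84.5 pca 84.5 z 14.9
top yellow 43 c 498.7 164.4 mean [497.4 158.3] wh 90 27 75.3 pca 75.6 z 55.7
  stand [508.5 198.6  55.9] 12
  stand [489.1 129.5  56.5] 9
  stand [488.2 121.9  56.4] 13
top rackall 868 c 499.7 168.5 mean [498.  163.7] wh 162 174 12.7 pca 74.8 z 13.4
top ridge 1058 c 535.3 -61.8 mean [533.4 -62.1] wh 299 33 10.6 pca -169.4 z 74.4
top fencefaces 1060 c 546.5 -58.2 mean [531.6 -55.9] wh 119 326 89.9 pca -170.6 z 34.0
top block 191 c 554.0 -138.4 mean [ 554.4 -138. ] wh 59 41 77.1 pca 72.4 z 27.7
top tape 205 c 507.3 9.5 mean [506.7  10.5] wh 58 58 88.6 pca -177.0 z 19.2
side panel 582 c 581.0 -257.6 mean [ 580.7 -255.7] wh 150 57 86.0 pca 84.6 z 13.1
side yellow 57 c 494.9 171.5 mean [493.9 175.9] wh 88 35 74.5 pca 77.4 z 46.6
  stand [482.9 135.   49.1] 16
  stand [502.7 212.4  50.1] 20
side rackall 870 c 495.2 170.1 mean [493.9 176.7] wh 140 61 74.4 pca 73.4 z 11.9
side ridge 1054 c 532.8 -55.1 mean [529.9 -53.9] wh 297 33 10.8 pca -169.4 z 73.1
side fencefaces 1659 c 529.3 -58.0 mean [526.7 -38.6] wh 119 294 88.6 pca -170.1 z 35.9
side block 156 c 549.8 -134.2 mean [ 550.3 -135. ] wh 62 41 75.9 pca 57.0 z 26.4
side tape 241 c 502.6 16.7 mean [502.4  16.9] wh 58 62 25.1 pca 108.5 z 17.1
```

View pics/crop.png

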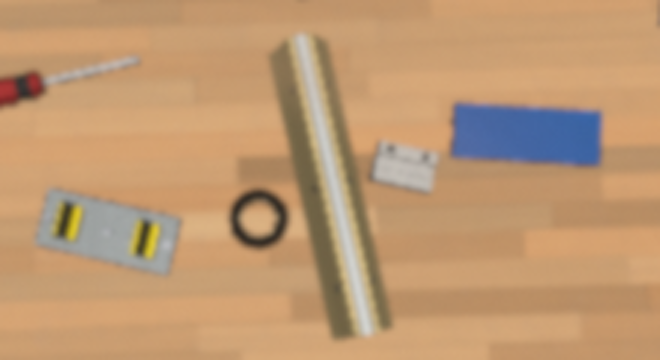

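The crop shows the blue panel at (527,134), the block to its left at (405,165), and the rack with two yellow/black stands at (110,230), so the choices hold. The two cameras disagree by about (4,-6) mm, so I average them. Next I move towards the panel and check how the wrist tilts.

```bash
cat >> h.py <<'E'
from scipy.spatial.transform import Rotation as R
def rot(h,a,s=1):
    "tool z: heading h (deg), a deg below horizontal turning over; tool y horizontal at h-90"
    h,a=np.radians([h,a]); H=np.array([np.cos(h),np.sin(h),0])
    z=np.cos(a)*H-np.sin(a)*np.array([0,0,1]); y=s*np.array([np.sin(h),-np.cos(h),0]); x=np.cross(y,z)
    return R.from_matrix(np.stack([x,y,z],1))
def now():
    o=get_obs(); q=o['tcp_rot']; return np.array(o['position']),R.from_quat([q[1],q[2],q[3],q[0]]),o
def go(targets,P0=None,R0=None):
    "targets: list of (g,h,a); prints shift (m) and twist from present pose"
    p,r,o=now()
    print('q',np.round(o['joint_pos'],2),'g',np.round(p+155*r.apply([0,0,1]),1),'t',round(o['clock'],1),'open',round(o['opening'],1))
    for g,h,a in targets:
        T=rot(h,a); tcp=np.array(g)-155*T.apply([0,0,1])
        print(np.round((tcp-p)/1000,4).tolist(),np.round((T*r.inv()).as_rotvec(),3).tolist())
E
python3 -c "
from h import *
go([((583,-261,245),84.6,90),((583,-261,245),84.6,60),((583,-261,245),84.6,120)])"
python3 -m inch '{"claw":[0.085,0.085,0.085,0.085,0.085,0.085,0.085,0.085],"travel":[[0.41,-0.757,0],[0.41,-0.757,0],[0.41,-0.757,0],[0.41,-0.757,0],[0.41,-0.757,0],[0.41,-0.757,0],[0.41,-0.757,0],[0.41,-0.757,0]],"twist":[[0,0,-1.333],[0,0,-1.333],[0,0,-1.333],[0,0,-1.333],[0,0,-1.333],[0,0,-1.333],[0,0,-1.333],[0,0,-1.333]]}' 60
python3 -c "
from h import *
go([((583,-261,245),84.6,90),((583,-261,245),84.6,60),((583,-261,245),84.6,120)])"
```

```text
q [ 1.09  0.34  1.52 -0.    1.28 -0.15] g [170.5 496.6 249.7] t 0.8 open 85.2
[0.4125, -0.7575, -0.0047] [-0.0, 0.0, -1.334]
[0.4052, -0.8347, -0.0255] [0.474, 0.306, -1.302]
[0.4198, -0.6804, -0.0255] [-0.474, -0.305, -1.302]
clock: 1.6
position: [361.4, 142.9, 405.1]
tcp_rot: [0.0, 0.695, 0.719, 0.001]
ft_force: [0.2, 1.4, 0.5]
opening: 84.6
gripper_force: 0.0
q [0.18 0.09 1.86 0.   1.2  0.14] g [361.6 143.  250.1] t 1.6 open 84.6
[0.2216, -0.4039, -0.0051] [-0.0, 0.001, -0.128]
[0.2143, -0.4811, -0.0259] [0.523, -0.015, -0.125]
[0.2289, -0.3268, -0.0259] [-0.524, 0.017, -0.126]
```

```bash

python3 -m inch '{"claw":[0.085,0.085,0.085,0.085,0.085,0.085,0.085,0.085],"travel":[[0.214,-0.481,-0.026],[0.214,-0.481,-0.026],[0.214,-0.481,-0.026],[0.214,-0.481,-0.026],[0.214,-0.481,-0.026],[0.214,-0.481,-0.026],[0.214,-0.481,-0.026],[0.214,-0.481,-0.026]],"twist":[[0.523,-0.015,-0.125],[0.523,-0.015,-0.125],[0.523,-0.015,-0.125],[0.523,-0.015,-0.125],[0.523,-0.015,-0.125],[0.523,-0.015,-0.125],[0.523,-0.015,-0.125],[0.523,-0.015,-0.125]]}'
python3 -c "
from h import *
go([((583,-261,245),84.6,60)])"
```

```text
clock: 2.4
position: [523.8, -222.4, 384.8]
tcp_rot: [-0.173, 0.713, 0.652, 0.191]
ft_force: [0.5, -0.0, 0.9]
opening: 84.8
gripper_force: 0.0
q [-0.64  0.5   1.38  0.44  1.55 -0.63] g [ 531.1 -145.4  250.5] t 2.4 open 84.8
[0.0519, -0.1157, -0.0056] [0.001, 0.002, -0.005]
```

```bash
python3 -c "
from h import *
go([((587.7,-211,100),84.6,110),((587.7,-211,21),84.6,110)])"
```

```text
q [-0.64  0.5   1.38  0.44  1.55 -0.63] g [ 531.1 -145.4  250.5] t 2.4 open 84.8
[0.0688, 0.0642, -0.1392] [-0.868, 0.082, -0.006]
[0.0688, 0.0642, -0.2182] [-0.868, 0.082, -0.006]
```

```bash

python3 -m inch '{"claw":[0.085,0.085,0.085,0.085,0.085,0.085,0.085],"travel":[[0.069,0.064,-0.139],[0.069,0.064,-0.139],[0.069,0.064,-0.139],[0.069,0.064,-0.139],[0.069,0.064,-0.139],[0.069,0.064,-0.139],[0.069,0.064,-0.139]],"twist":[[-0.868,0.082,-0.006],[-0.868,0.082,-0.006],[-0.868,0.082,-0.006],[-0.868,0.082,-0.006],[-0.868,0.082,-0.006],[-0.868,0.082,-0.006],[-0.868,0.082,-0.006]]}'
python3 - <<'E'
from h import *
go([((587.7,-211,21),84.6,110)])
for c in ('side','top'):
    p,d=snapshot(c); x,y=(250,110) if c=='side' else (270,160)
    save(c+'1.png',cv2.resize(p[y:y+130,x:x+170],(680,520)))
    print([(r['location'],r['confidence']) for r in mark_of('panel_centre',c)])
E
```

```text
clock: 3.1
position: [592.6, -154.9, 245.4]
tcp_rot: [0.117, 0.727, 0.664, -0.129]
ft_force: [0.6, 0.3, -0.5]
opening: 84.9
gripper_force: 0.0
q [-0.3   0.66  1.49 -0.42  0.96  0.03] g [ 587.6 -207.8   99.8] t 3.1 open 84.9
[0.0001, -0.0034, -0.0788] [0.001, -0.002, -0.003]
[([580.0, -256.6, 5.0], 0.79)]
[([584.5, -259.8, 9.0], 0.91)]
```

View pics/side1.png

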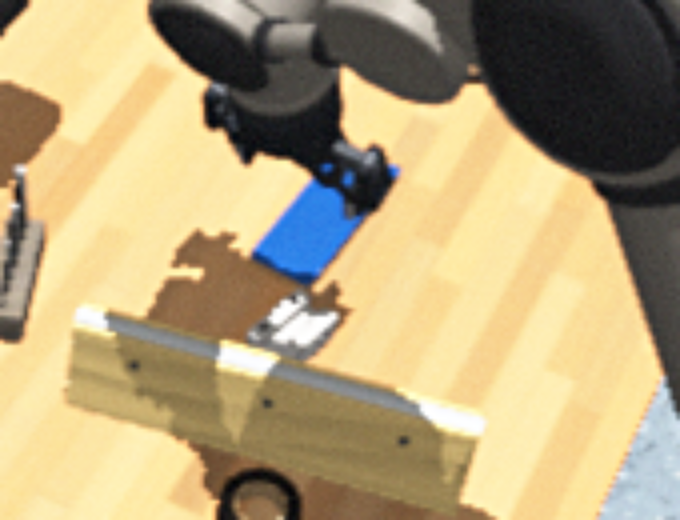

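The side crop shows the open fingers at (235,125) and (365,180) straddling the panel, whose near end is at (285,265), with the block clear at (300,325). Lower and grip.

```bash

python3 -m inch '{"claw":[0.085,0.085,0.085,0.085,0.05,0.05,0.05,0.05],"travel":[[0,-0.003,-0.04],[0,-0.003,-0.07],[0,-0.003,-0.079],[0,-0.003,-0.079],[0,-0.003,-0.079],[0,-0.003,-0.079],[0,-0.003,-0.079],[0,-0.003,-0.079]],"twist":[[0,0,0],[0,0,0],[0,0,0],[0,0,0],[0,0,0],[0,0,0],[0,0,0],[0,0,0]]}' 60
python3 -m inch '{"claw":[0.05,0.05,0.05],"travel":[[0,0,0],[0,0,0],[0,0,0.005]],"twist":[[0,0,0],[0,0,0],[0,0,0]]}' 60
python3 -c "
from h import *
go([])"
```

```text
clock: 4.1
position: [593.1, -159.3, 169.4]
tcp_rot: [0.118, 0.728, 0.663, -0.128]
ft_force: [-0.4, 0.7, 5.7]
opening: 53.8
gripper_force: 62.4
clock: 4.4
position: [592.6, -159.1, 173.1]
tcp_rot: [0.117, 0.728, 0.663, -0.128]
ft_force: [-0.2, 0.3, -1.7]
opening: 53.6
gripper_force: 62.9
q [-0.31  0.76  1.53 -0.47  0.83  0.1 ] g [ 587.7 -211.9   27.5] t 4.4 open 53.6
```

```bash
cat >> h.py <<'E'
FC=np.array([534,-58.5,0]); FH=100.6
def fw(v): return FC+R.from_euler('z',FH-90,degrees=True).apply(v)
E
python3 -c "
from h import *
print(fw([75,-47.8,145.9]))
g0=np.array([588,-212,27]); g1=np.array([588,-212,150]); g2=fw([75,-60,190])
go([(g0+(g1-g0)*k/3,84.6,110) for k in (1,2,3)]+[(g1+(g2-g1)*k/9,84.6+16*k/9,110-75*k/9) for k in range(1,6)])
"
```

```text
[616.51302575 -91.68795839 145.9       ]
q [-0.31  0.76  1.53 -0.47  0.83  0.1 ] g [ 587.7 -211.9   27.5] t 4.4 open 53.6
[0.0004, -0.0001, 0.0405] [0.0, 0.001, -0.0]
[0.0004, -0.0001, 0.0815] [0.0, 0.001, -0.0]
[0.0004, -0.0001, 0.1225] [0.0, 0.001, -0.0]
[0.0008, -0.0096, 0.1331] [0.145, -0.01, 0.031]
[0.0026, -0.0198, 0.1405] [0.29, -0.017, 0.061]
[0.0057, -0.0303, 0.1446] [0.436, -0.02, 0.091]
[0.0102, -0.0405, 0.1455] [0.582, -0.018, 0.121]
[0.016, -0.0498, 0.1432] [0.728, -0.011, 0.148]
```

```bash

python3 -m inch '{"claw":[0.05,0.05,0.05,0.05,0.05,0.05,0.05,0.05],"travel":[[0,0,0.04],[0,0,0.081],[0,0,0.122],[0.001,-0.01,0.133],[0.003,-0.02,0.14],[0.006,-0.03,0.145],[0.01,-0.04,0.145],[0.016,-0.05,0.143]],"twist":[[0,0,0],[0,0,0],[0,0,0],[0.145,-0.01,0.031],[0.29,-0.017,0.061],[0.436,-0.02,0.091],[0.582,-0.018,0.121],[0.728,-0.011,0.148]]}' 60
python3 -c "
from h import *
g1=np.array([588,-212,150]); g2=fw([75,-60,190])
go([(g1+(g2-g1)*k/9,84.6+16*k/9,110-75*k/9) for k in range(6,10)]+[(fw([75,-48,146]),100.6,35)])
"
```

```text
clock: 5.2
position: [608.4, -209.6, 317.2]
tcp_rot: [-0.138, 0.672, 0.716, 0.131]
ft_force: [-0.4, -0.6, -1.4]
opening: 53.4
gripper_force: 63.5
q [-0.52  0.68  1.23  0.32  1.46 -0.66] g [ 605.1 -151.8  173.4] t 5.2 open 53.4
[0.0072, -0.0073, -0.0063] [0.14, 0.014, 0.028]
[0.0153, -0.0136, -0.0145] [0.285, 0.03, 0.059]
[0.0243, -0.0175, -0.0253] [0.429, 0.05, 0.09]
[0.0337, -0.0189, -0.0383] [0.572, 0.075, 0.119]
[0.0315, -0.0071, -0.0823] [0.572, 0.075, 0.119]
```

```bash

python3 -m inch '{"claw":[0.05,0.05,0.05,0.05,0.05,0.05,0.05],"travel":[[0.007,-0.007,-0.006],[0.015,-0.013,-0.014],[0.024,-0.017,-0.025],[0.034,-0.019,-0.038],[0.034,-0.019,-0.038],[0.032,-0.012,-0.062],[0.032,-0.012,-0.062]],"twist":[[0.14,0.014,0.028],[0.285,0.03,0.059],[0.429,0.05,0.09],[0.572,0.075,0.119],[0.572,0.075,0.119],[0.572,0.075,0.119],[0.572,0.075,0.119]]}' 60
python3 - <<'E'
from h import *
go([(fw([75,-48,146]),100.6,35)])
for c in ('side','top'):
    p,d=snapshot(c); np.savez(c+'2.npz',p=p,d=d)
    W=cloud(c,d); hsv=cv2.cvtColor(p,cv2.COLOR_RGB2HSV)
    m=(hsv[...,0]>95)&(hsv[...,0]<125)&(hsv[...,1]>110)&(np.hypot(W[...,0]-610,W[...,1]+90)<120)&(W[...,2]>15)
    q=W[m]; print(c,len(q),q.mean(0))
    q0=q.mean(0)
    for _ in range(3):
        u,s,v=np.linalg.svd(q-q.mean(0),full_matrices=False); q=q[abs((q-q.mean(0))@v[2])<4]
    print('normal',(v[2]*np.sign(v[2][2])).round(3),'long',v[0].round(3),'z',np.percentile(q[:,2],[1,99]).round(),len(q))
    x,y=(230,60) if c=='side' else (230,160)
    save(c+'2.png',cv2.resize(p[y:y+195,x:x+260],(780,585)))
E
```

```text
clock: 5.9
position: [639.7, -220.2, 251.5]
tcp_rot: [-0.356, 0.569, 0.683, 0.29]
ft_force: [-0.4, 0.6, -0.9]
opening: 53.7
gripper_force: 63.6
q [-0.57  0.93  1.05  0.66  1.86 -0.79] g [615.6 -96.2 161.7] t 5.9 open 53.7
[0.0002, 0.0035, -0.0166] [0.008, -0.007, -0.001]
side 14 [ 610.00441885 -188.25668345  239.97852427]
normal [-0.254  0.535  0.806] long [-0.669  0.504 -0.546] z [189. 252.] 8
top 0 [nan nan nan]<stdin>:7: RuntimeWarning: Mean of empty slice.
  ret = um.true_divide(
<stdin>:8: RuntimeWarning: Mean of empty slice.
<stdin>:10: RuntimeWarning: Mean of empty slice.
Traceback (most recent call last):
IndexError: index 2 is out of bounds for axis 0 with size 0
```

View pics/side2.png

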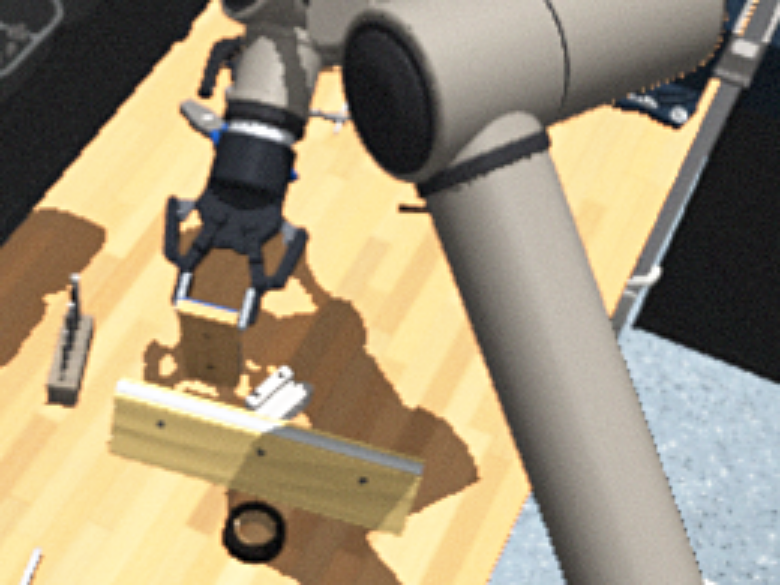

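The side crop shows the panel held upright, bare side towards the camera at (213,340), behind the fence ridge and clear of the block at (280,395). I'll check its lean from depth.

```bash
python3 - <<'E'
from h import *
z=np.load('side2.npz'); W=cloud('side',z['d'])
q=W[165:184,293:309].reshape(-1,3); q=q[np.isfinite(q[:,0])&(q[:,2]>40)]
n=np.array([-np.sin(np.radians(10.6)),np.cos(np.radians(10.6)),0])
F=(q-FC)@R.from_euler('z',10.6,degrees=True).as_matrix()
A=np.c_[F[:,0],F[:,2],np.ones(len(F))]
for _ in range(4):
    s=np.linalg.lstsq(A,F[:,1],rcond=None)[0]; r=F[:,1]-A@s; k=abs(r)<5; A,F=A[k],F[k]
print(len(F),'dy/dx,dy/dz,c',s.round(3),'lean deg',np.degrees(np.arctan(s[1])),'yaw err',np.degrees(np.arctan(s[0])),'x range',np.percentile(F[:,0],[1,99]),'z',np.percentile(F[:,2],[1,99]),'y at z=120,x=75',s@[75,120,1])
p,r,o=now(); g=p+155*r.apply([0,0,1]); print('g in fence',R.from_euler('z',-10.6,degrees=True).apply(g-FC))
# fence face plane on +y side and ridge, same frame
G=(W-FC)@R.from_euler('z',10.6,degrees=True).as_matrix()
m=(abs(G[...,0])<140)&(abs(G[...,1])<36)&(G[...,2]>72); print('ridge y',np.nanmean(G[m],0))
E
```

```text
300 dy/dx,dy/dz,c [ 1.1000e-02  2.6400e-01 -7.1054e+01] lean deg 14.799243267695706 yaw err 0.6148781754534922 x range [45.50279501 91.96741531] z [ 55.55630828 181.95148318] y at z=120,x=75 -38.54549684800084
g in fence [ 74.11607657 -52.83764023 164.6807214 ]
ridge y [-45.60588295   3.31514513 365.93438684]
```

```bash

python3 -m inch '{"claw":[0.05,0.05,0.05,0.05,0.05],"travel":[[0,0,-0.018],[0,0,-0.035],[-0.002,0.011,-0.035],[-0.004,0.022,-0.035],[-0.004,0.022,-0.035]],"twist":[[0,0,0],[0,0,0],[0,0,0],[0,0,0],[0,0,0]]}' 60
python3 -m inch '{"claw":[0.05,0.05],"travel":[[0,0,-0.004],[0,0,-0.004]],"twist":[[0,0,0],[0,0,0]]}' 60
```

```text
clock: 6.5
position: [636.3, -197.3, 217.9]
tcp_rot: [-0.356, 0.567, 0.683, 0.291]
ft_force: [-0.3, 1.0, -0.6]
opening: 53.2
gripper_force: 63.6
clock: 6.7
position: [636.5, -198.7, 215.7]
tcp_rot: [-0.356, 0.567, 0.683, 0.293]
ft_force: [-2.1, 1.6, 8.2]
opening: 53.4
gripper_force: 64.1
```

```bash

python3 -m inch '{"claw":[0.05,0.05,0.05],"travel":[[0,0.001,0.002],[-0.001,0.005,0.002],[-0.001,0.005,0.002]],"twist":[[0,0,0],[0,0,0],[0,0,0]]}' 60
python3 -m inch '{"claw":[0.05,0.05],"travel":[[-0.001,0.004,0],[-0.001,0.004,0]],"twist":[[0,0,0],[0,0,0]]}' 60
```

```text
clock: 7.0
position: [635.4, -193.9, 216.0]
tcp_rot: [-0.355, 0.568, 0.683, 0.292]
ft_force: [0.0, -1.2, 0.5]
opening: 53.3
gripper_force: 64.0
clock: 7.2
position: [634.4, -190.1, 215.9]
tcp_rot: [-0.355, 0.568, 0.683, 0.291]
ft_force: [0.7, -0.7, 0.5]
opening: 53.5
gripper_force: 64.1
```

```bash

python3 -m inch '{"claw":[0.05,0.05],"travel":[[-0.001,0.004,0],[-0.001,0.004,0]],"twist":[[0,0,0],[0,0,0]]}' 60
python3 -m inch '{"claw":[0.05,0.05],"travel":[[-0.001,0.003,-0.001],[-0.001,0.003,-0.001]],"twist":[[0,0,0],[0,0,0]]}' 60
python3 - <<'E'
from h import *
p,d=snapshot('side'); W=cloud('side',d); save('side3.png',cv2.resize(p[60:255,230:490],(780,585)))
Fm=R.from_euler('z',10.6,degrees=True).as_matrix(); G=(W-FC)@Fm
m=(G[...,2]>85)&(G[...,2]<125)&(abs(G[...,0]-72)<22)&(abs(G[...,1])<45); F=G[m]
A=np.c_[F[:,0],F[:,2],np.ones(len(F))]
for _ in range(4):
    s=np.linalg.lstsq(A,F[:,1],rcond=None)[0]; r=F[:,1]-A@s; k=abs(r)<4; A,F=A[k],F[k]
print(len(F),s.round(3),'y at 77',s@[75,77,1])
m=(G[...,2]>20)&(G[...,2]<70)&(abs(G[...,0])<140)&(G[...,1]>0)&(G[...,1]<45); F=G[m]
A=np.c_[F[:,0],F[:,2],np.ones(len(F))]
for _ in range(4):
    s=np.linalg.lstsq(A,F[:,1],rcond=None)[0]; r=F[:,1]-A@s; k=abs(r)<4; A,F=A[k],F[k]
print('face',len(F),s.round(3),'ideal 0 -.267 32')
E
```

```text
clock: 7.4
position: [633.6, -187.2, 216.2]
tcp_rot: [-0.353, 0.569, 0.683, 0.291]
ft_force: [0.7, -8.5, 0.7]
opening: 53.5
gripper_force: 65.1
clock: 7.6
position: [632.7, -184.8, 216.1]
tcp_rot: [-0.353, 0.569, 0.683, 0.292]
ft_force: [2.2, -10.4, 5.1]
opening: 53.7
gripper_force: 66.9
59 [-2.0000e-03  4.1400e-01 -4.2132e+01] y at 77 -10.449093476157113
face 1274 [-1.0000e-03 -2.7300e-01  3.2096e+01] ideal 0 -.267 32
```

View pics/side3.png

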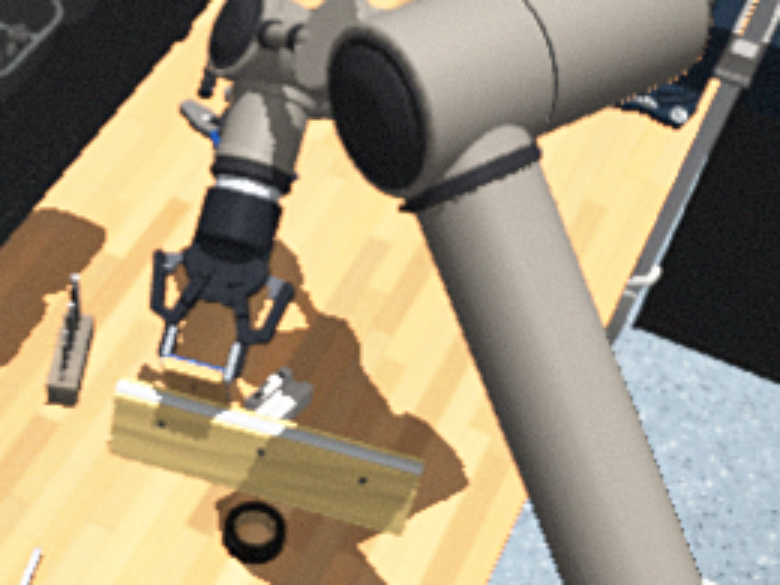

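The side crop shows the panel's bare side at (195,375) against the ridge, with the block still clear at (280,395). Contact forces confirm both the fence (-10 N in y) and the worktop (5 N in z). Release.

```bash

python3 -m inch '{"claw":[0.05,0.065,0.085,0.085,0.085,0.085],"travel":[[0,-0.002,0],[0,-0.002,0],[0,-0.002,0],[0,-0.002,0],[0,-0.002,0],[0,-0.002,0]],"twist":[[0,0,0],[0,0,0],[0,0,0],[0,0,0],[0,0,0],[0,0,0]]}'
python3 -c "
from h import *
p,r,o=now(); z=r.apply([0,0,1]); print((-z*.12).round(3),o['opening'])
go([(fw([72,0,215]),100.6,90),(fw([72,5,240]),100.6,135)])"
```

```text
clock: 8.25
position: [632.4, -184.9, 214.8]
tcp_rot: [-0.355, 0.568, 0.683, 0.292]
ft_force: [-0.3, 1.1, -0.2]
opening: 84.5
gripper_force: 0.0
[ 0.019 -0.096  0.069] 84.54311140058637
q [-0.53  0.93  1.15  0.67  1.76 -0.84] g [608.5 -60.6 125.3] t 8.2 open 84.5
[-0.0276, 0.1396, 0.1552] [-0.938, -0.181, 0.002]
[-0.0487, 0.2523, 0.1348] [-1.71, -0.325, 0.004]
```

```bash

python3 -m inch '{"claw":[0.085,0.085,0.085,0.085,0.085,0.085],"travel":[[0.008,-0.038,0.028],[0.016,-0.076,0.056],[0.02,-0.1,0.09],[0.02,-0.1,0.14],[0.02,-0.1,0.18],[0.02,-0.1,0.18]],"twist":[[0,0,0],[0,0,0],[0,0,0],[0,0,0],[0,0,0],[0,0,0]]}'
python3 - <<'E'
from h import *
Fm=R.from_euler('z',10.6,degrees=True).as_matrix()
for c in ('side','top'):
    p,d=snapshot(c); W=cloud(c,d); x,y=(230,60) if c=='side' else (220,140)
    save(c+'4.png',cv2.resize(p[y:y+195,x:x+260],(780,585)))
    G=(W-FC)@Fm
    m=(G[...,2]>88)&(G[...,2]<155)&(abs(G[...,0]-72)<45)&(abs(G[...,1])<45); F=G[m]
    print(c,len(F),'x',np.percentile(F[:,0],[2,50,98]).round(1),'y',np.percentile(F[:,1],[2,98]).round(1),'z',np.percentile(F[:,2],[2,98]).round(1))
    A=np.c_[F[:,0],F[:,2],np.ones(len(F))]
    for _ in range(4):
        s=np.linalg.lstsq(A,F[:,1],rcond=None)[0]; r=F[:,1]-A@s; k=abs(r)<4; A,F=A[k],F[k]
    print(len(F),s.round(3))
    print([(r['location'],fw([0,0,0])is None, (Fm.T@(np.array(r['location'])-FC)).round(1),r['confidence']) for r in mark_of('panel_centre',c)])
go([])
E
```

```text
clock: 8.85
position: [652.1, -285.1, 402.3]
tcp_rot: [-0.35, 0.567, 0.686, 0.292]
ft_force: [-0.3, 0.0, 0.4]
opening: 85.1
gripper_force: 0.0
side 225 x [43.4 69.9 98. ] y [-7.6 11.5] z [ 90.7 147.3]
151 [ 2.8000e-02  2.4200e-01 -2.8711e+01]
[]
top 211 x [ 45.7  72.1 100.2] y [-26.1   6. ] z [ 89.5 151.7]
123 [-7.0000e-03  4.3600e-01 -6.6034e+01]
[([611.0, -64.9, 75.4], False, array([ 74.5, -20.5,  75.4]), 0.86)]
q [-0.63  0.91  0.69  0.75  2.19 -0.57] g [ 628.4 -160.6  304. ] t 9.1 open 85.2
```

View pics/side4.png

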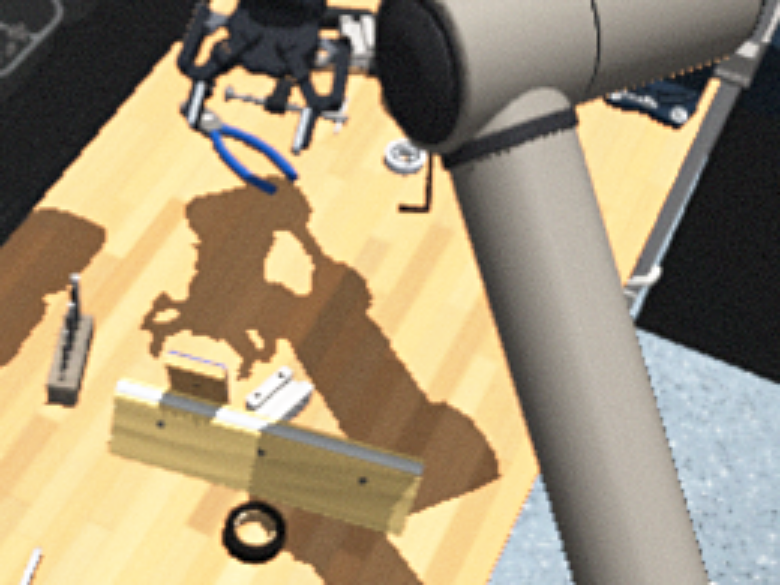

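The side crop shows the panel standing on its own, leaning on the fence at (195,375). The block, tape and drills are undisturbed. Next I go over to the fence's other side to regrasp.

```bash
python3 -c "
from h import *
p,r,o=now(); g1=p+155*r.apply([0,0,1]); g2=fw([72,54,265])
go([(g1+(g2-g1)*k/13,100.6,36+99*k/13) for k in range(1,9)])
print('fin');go([(g1+(g2-g1)*k/13,100.6,36+99*k/13) for k in range(9,14)])"
```

```text
q [-0.63  0.91  0.69  0.75  2.19 -0.57] g [ 628.4 -160.6  304. ] t 9.1 open 85.2
[-0.006, 0.027, 0.0146] [-0.143, -0.034, -0.0]
[-0.0114, 0.0549, 0.0256] [-0.274, -0.059, 0.0]
[-0.017, 0.0844, 0.0344] [-0.405, -0.083, 0.001]
[-0.023, 0.1154, 0.0408] [-0.535, -0.108, 0.001]
[-0.0291, 0.1474, 0.0448] [-0.666, -0.132, 0.002]
[-0.0354, 0.1801, 0.0461] [-0.797, -0.157, 0.002]
[-0.0418, 0.2133, 0.0447] [-0.927, -0.181, 0.003]
[-0.0481, 0.2464, 0.0406] [-1.058, -0.205, 0.003]
fin
q [-0.63  0.91  0.69  0.75  2.19 -0.57] g [ 628.4 -160.6  304. ] t 9.1 open 85.2
[-0.0544, 0.2793, 0.0338] [-1.189, -0.23, 0.004]
[-0.0606, 0.3114, 0.0243] [-1.319, -0.254, 0.004]
[-0.0666, 0.3426, 0.0123] [-1.45, -0.278, 0.005]
[-0.0723, 0.3724, -0.0021] [-1.581, -0.302, 0.005]
[-0.0778, 0.4006, -0.0187] [-1.711, -0.327, 0.006]
```

```bash

python3 -m inch '{"claw":[0.085,0.085,0.085,0.085,0.085,0.085,0.085,0.085],"travel":[[-0.006,0.027,0.015],[-0.011,0.055,0.026],[-0.017,0.084,0.034],[-0.023,0.115,0.041],[-0.029,0.147,0.045],[-0.035,0.18,0.046],[-0.042,0.213,0.045],[-0.048,0.246,0.041]],"twist":[[-0.143,-0.034,0],[-0.274,-0.059,0],[-0.405,-0.083,0.001],[-0.535,-0.108,0.001],[-0.666,-0.132,0.002],[-0.797,-0.157,0.002],[-0.927,-0.181,0.003],[-1.058,-0.205,0.003]]}'
python3 -c "
from h import *
p,r,o=now(); g1=p+155*r.apply([0,0,1]); g2=fw([72,54,250]); a0=36+99*8/13; 
z=r.apply([0,0,1]); print('a',np.degrees(np.arccos(z@rot(100.6,0).apply([0,0,1])))); a0=np.degrees(np.arccos(z@rot(100.6,0).apply([0,0,1])))
go([(g1+(g2-g1)*k/5,100.6,a0+(135-a0)*k/5) for k in range(1,6)]+[(fw([72,54,175]),100.6,135)])"
```

```text
clock: 9.85
position: [603.7, -37.9, 434.9]
tcp_rot: [0.049, 0.636, 0.769, -0.041]
ft_force: [0.1, 0.5, -0.6]
opening: 85.2
gripper_force: 0.0
a 97.29561611527139
q [-0.16  0.47  1.25 -0.12  1.38 -0.33] g [607.4 -57.2 281.1] t 9.8 open 85.2
[-0.0062, 0.0327, -0.0101] [-0.129, -0.025, -0.003]
[-0.0122, 0.0647, -0.0229] [-0.259, -0.049, -0.003]
[-0.0181, 0.0957, -0.0381] [-0.388, -0.073, -0.003]
[-0.0237, 0.1253, -0.0556] [-0.517, -0.098, -0.003]
[-0.0291, 0.1534, -0.0753] [-0.647, -0.122, -0.003]
[-0.0291, 0.1534, -0.1503] [-0.647, -0.122, -0.003]
```

```bash

python3 -m inch '{"claw":[0.085,0.085,0.085,0.085,0.085,0.085,0.085,0.085],"travel":[[-0.006,0.033,-0.01],[-0.012,0.065,-0.023],[-0.018,0.096,-0.038],[-0.024,0.125,-0.056],[-0.029,0.153,-0.075],[-0.029,0.153,-0.112],[-0.029,0.153,-0.15],[-0.029,0.153,-0.15]],"twist":[[-0.129,-0.025,-0.003],[-0.259,-0.049,-0.003],[-0.388,-0.073,-0.003],[-0.517,-0.098,-0.003],[-0.647,-0.122,-0.003],[-0.647,-0.122,-0.003],[-0.647,-0.122,-0.003],[-0.647,-0.122,-0.003]]}'
python3 -c "
from h import *
g=fw([72,-9.5,111]); b=fw([72,54,175])
go([(b,100.6,135),(fw([72,12,132.5]),100.6,135),(g,100.6,135)])"
```

```text
clock: 10.65
position: [573.4, 114.1, 279.4]
tcp_rot: [0.289, 0.589, 0.713, -0.247]
ft_force: [-0.0, 0.8, -0.4]
opening: 84.9
gripper_force: 0.0
q [ 0.23  0.64  1.53 -0.85  1.2   0.46] g [592.2   6.6 169.2] t 10.7 open 84.9
[0.0013, 0.0015, 0.0052] [-0.003, -0.013, -0.0]
[0.009, -0.0398, -0.0373] [-0.003, -0.013, -0.0]
[0.013, -0.0609, -0.0588] [-0.003, -0.013, -0.0]
```

```bash

python3 -m inch '{"claw":[0.085,0.085,0.085,0.085],"travel":[[0.005,-0.02,-0.017],[0.009,-0.04,-0.037],[0.013,-0.061,-0.059],[0.013,-0.061,-0.059]],"twist":[[-0.003,-0.013,0],[-0.003,-0.013,0],[-0.003,-0.013,0],[-0.003,-0.013,0]]}'
python3 -m inch '{"claw":[0.07,0.06,0.05,0.05,0.05,0.05],"travel":[[0,0,0],[0,0,0],[0,0,0],[0,0,0],[0,0,0],[0,0,0]],"twist":[[0,0,0],[0,0,0],[0,0,0],[0,0,0],[0,0,0],[0,0,0]]}' 60
python3 - <<'E'
from h import *
go([(fw([72,-9.5,111]),100.6,135)])
p,d=snapshot('side'); save('side5.png',cv2.resize(p[60:255,230:490],(780,585)))
E
```

```text
clock: 11.05
position: [588.0, 50.3, 225.3]
tcp_rot: [0.297, 0.593, 0.708, -0.242]
ft_force: [0.3, -0.0, -0.2]
opening: 85.4
gripper_force: 0.0
clock: 11.65
position: [588.8, 53.4, 228.4]
tcp_rot: [0.3, 0.592, 0.709, -0.239]
ft_force: [-1.0, 2.0, 6.7]
opening: 55.6
gripper_force: 62.7
q [ 0.13  0.7   1.58 -0.95  1.05  0.53] g [610.8 -54.2 119.1] t 11.7 open 55.6
[-0.0024, -0.0003, -0.0078] [-0.001, 0.016, -0.001]
```

View pics/side5.png

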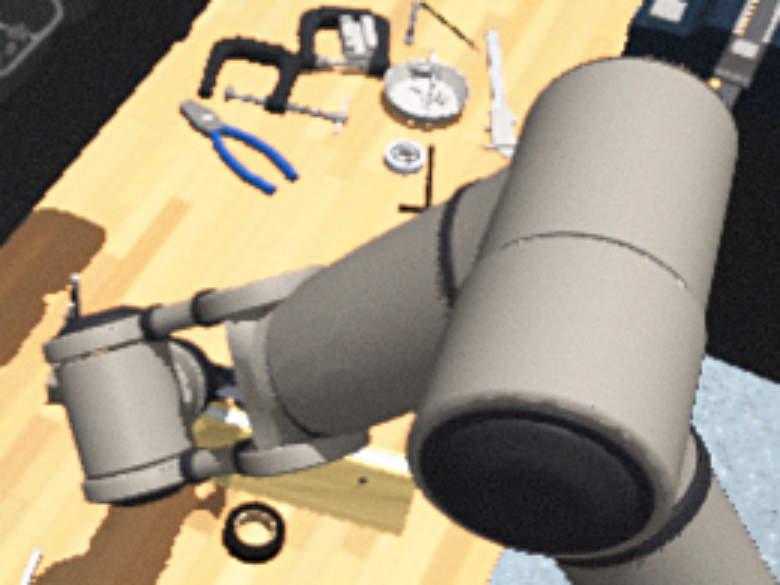

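The side crop shows the arm covering the panel; the tape at (253,530) is untouched. The opening of 55.6 mm at 62 N means the panel is held. Lift, swing over, and hover above the rack.

```bash
cat >> h.py <<'E'
def path(g1,g2,h1,a1,h2,a2,n,i,j): return [(g1+(g2-g1)*k/n,h1+(h2-h1)*k/n,a1+(a2-a1)*k/n) for k in range(i,j+1)]
RC=np.array([496,168,0]); RH=74.8
def rk(y,z):
    t=np.radians(RH); return RC+np.array([np.cos(t)*y,np.sin(t)*y,z])
E
python3 -m inch '{"claw":[0.05,0.05,0.05,0.05,0.05],"travel":[[0,-0.001,0.02],[0,-0.002,0.06],[0,0,0.1],[0,0.005,0.13],[0,0.005,0.13]],"twist":[[0,0,0],[0,0,0],[0,0,0],[0,0,0],[0,0,0]]}' 60
python3 -c "
from h import *
p,r,o=now(); g1=p+155*r.apply([0,0,1]); print(rk(-45.7,115))
go([(g1,100.6,135)]+path(g1,rk(-45.7,115),100.6,135,74.8,30,14,1,8))"
```

```text
clock: 12.2
position: [588.9, 58.6, 362.1]
tcp_rot: [0.302, 0.593, 0.708, -0.237]
ft_force: [1.5, 1.1, -0.5]
opening: 55.8
gripper_force: 63.5
[484.01795454 123.8987462  115.        ]
q [ 0.14  0.53  1.46 -0.85  1.23  0.3 ] g [611.6 -48.8 252.7] t 12.2 open 55.8
[0.0026, 0.0003, 0.0002] [-0.002, 0.023, -0.001]
[-0.0007, -0.0019, 0.0038] [0.127, 0.045, -0.031]
[-0.0048, -0.0058, 0.0052] [0.257, 0.063, -0.062]
[-0.0099, -0.0114, 0.0043] [0.388, 0.076, -0.091]
[-0.016, -0.018, 0.001] [0.519, 0.086, -0.12]
[-0.0233, -0.0255, -0.0049] [0.651, 0.091, -0.148]
[-0.032, -0.0334, -0.0134] [0.783, 0.092, -0.175]
[-0.0419, -0.0413, -0.0246] [0.916, 0.088, -0.199]
[-0.0531, -0.0488, -0.0384] [1.048, 0.08, -0.222]
```

```bash

python3 -m inch '{"claw":[0.05,0.05,0.05,0.05,0.05,0.05,0.05,0.05],"travel":[[-0.001,-0.002,0.004],[-0.005,-0.006,0.005],[-0.01,-0.011,0.004],[-0.016,-0.018,0.001],[-0.023,-0.025,-0.005],[-0.032,-0.033,-0.013],[-0.042,-0.041,-0.025],[-0.053,-0.049,-0.038]],"twist":[[0.127,0.045,-0.031],[0.257,0.063,-0.062],[0.388,0.076,-0.091],[0.519,0.086,-0.12],[0.651,0.091,-0.148],[0.783,0.092,-0.175],[0.916,0.088,-0.199],[1.048,0.08,-0.222]]}' 60
python3 -c "
from h import *
p,r,o=now(); g1=p+155*r.apply([0,0,1]); z=r.apply([0,0,1]); H=np.degrees(np.arctan2(z[1],z[0])); print(np.degrees(np.arcsin(-z[2])),H)
a1=np.degrees(np.arcsin(-z[2]));a1=a1 if z[1]>0 else 180-a1; H=H if z[1]>0 else H+180; H=86 if abs(a1-90)<12 else H
go(path(g1,rk(-45.7,115),H,a1,74.8,30,6,1,6))"
```

```text
clock: 13.0
position: [534.9, 8.7, 318.1]
tcp_rot: [-0.093, 0.724, 0.677, 0.095]
ft_force: [-0.3, 0.6, -1.6]
opening: 55.3
gripper_force: 63.3
74.70396535078801 87.3232084620461
q [-0.2   0.45  1.63  0.29  1.12 -0.27] g [536.8  49.6 168.6] t 13.0 open 55.3
[-0.0119, -0.0065, -0.0155] [0.129, -0.015, -0.016]
[-0.025, -0.0118, -0.0334] [0.259, -0.03, -0.053]
[-0.0392, -0.0155, -0.0536] [0.387, -0.049, -0.089]
[-0.0543, -0.0174, -0.0758] [0.515, -0.073, -0.124]
[-0.07, -0.017, -0.0999] [0.643, -0.101, -0.158]
[-0.086, -0.0143, -0.1256] [0.77, -0.135, -0.19]
```

```bash

python3 -m inch '{"claw":[0.05,0.05,0.05,0.05,0.05,0.05,0.05],"travel":[[-0.012,-0.006,-0.015],[-0.025,-0.012,-0.033],[-0.039,-0.015,-0.053],[-0.054,-0.017,-0.075],[-0.07,-0.017,-0.1],[-0.086,-0.014,-0.125],[-0.086,-0.014,-0.125]],"twist":[[0.129,-0.015,-0.016],[0.259,-0.03,-0.053],[0.387,-0.049,-0.089],[0.515,-0.073,-0.124],[0.643,-0.101,-0.158],[0.77,-0.135,-0.19],[0.77,-0.135,-0.19]]}' 60
cat > meas.py <<'E'
from h import *
import sys
go([(rk(-45.7,115),74.8,30)])
for c in ('side','top'):
    p,d=snapshot(c); W=cloud(c,d); n=sys.argv[1]; np.savez(c+n+'.npz',p=p,d=d)
    x,y=(200,190) if c=='side' else (140,170)
    save(c+n+'.png',cv2.resize(p[y:y+150,x:x+200],(800,600)))
    print(c,[(np.round(r['location'],1).tolist(),round(r['confidence'],2)) for r in mark_of('panel_centre',c)])
    zlo,zhi=map(float,sys.argv[2:4])
    Rm=R.from_euler('z',RH-90,degrees=True).as_matrix(); G=(W-RC)@Rm
    m=(G[...,2]>zlo)&(G[...,2]<zhi)&(abs(G[...,0])<45)&(G[...,1]>-20)&(G[...,1]<95)
    _,l,s,_=cv2.connectedComponentsWithStats(m.astype(np.uint8)); F=G[l==1+np.argmax(s[1:,4])]
    A=np.c_[F[:,:2],np.ones(len(F))]; k=np.ones(len(F),bool)
    for _ in range(5):
        sol=np.linalg.lstsq(A[k],F[k,2],rcond=None)[0]; k=abs(F[:,2]-A@sol)<3
    F=F[k]; print(' n',len(F),'slopes deg',np.degrees(np.arctan(sol[:2])).round(2),'z at 0',sol[2].round(1),'yend',np.percentile(F[:,1],[99,99.8]).round(1))
    yb=np.arange(0,70,6); L=[];
    for y0 in yb:
        q=F[(F[:,1]>=y0)&(F[:,1]<y0+6),0]
        if len(q)>4: L.append((y0+3,q.min(),q.max()))
    L=np.array(L)
    if len(L)>2: print(' mid x fit (slope deg, x0)',np.degrees(np.arctan(np.polyfit(L[:,0],(L[:,1]+L[:,2])/2,1)[0])).round(2),((L[:,1]+L[:,2])/2).mean().round(1),'width',(L[:,2]-L[:,1]).mean().round(1), 'yaw edges',[np.degrees(np.arctan(np.polyfit(L[:,0],L[:,i],1)[0])).round(2) for i in (1,2)])
E
python3 meas.py 6 100 150
```

```text
clock: 13.7
position: [446.9, -4.8, 190.7]
tcp_rot: [-0.306, 0.69, 0.524, 0.394]
ft_force: [-0.2, -0.4, -0.8]
opening: 55.7
gripper_force: 63.4
q [-0.46  0.65  2.05  1.16  1.18 -1.09] g [481.4 124.7 112.9] t 13.7 open 55.7
[0.0019, -0.0008, 0.0018] [0.0, -0.01, 0.001]
side [([486.3, 173.6, 112.0], 0.7)]
 n 789 slopes deg [-0.21 -4.41] z at 0 120.9 yend [76.7 77.4]
 mid x fit (slope deg, x0) -1.53 -6.8 width 55.4 yaw edges [np.float64(-2.26), np.float64(-0.8)]
top [([495.8, 170.2, 117.6], 0.75)]
 n 430 slopes deg [-0.28 -4.04] z at 0 123.1 yend [72.2 72.8]
 mid x fit (slope deg, x0) -1.43 0.6 width 52.2 yaw edges [np.float64(-1.03), np.float64(-1.82)]
```

```bash
python3 - <<'E'
import cv2,numpy as np
a=cv2.imread('pics/side6.png');b=cv2.imread('pics/top6.png')
cv2.imwrite('pics/both6.png',np.hstack([cv2.resize(a,(400,300)),cv2.resize(b,(400,300))]))
E
```

```text
(no output)
```

View pics/both6.png

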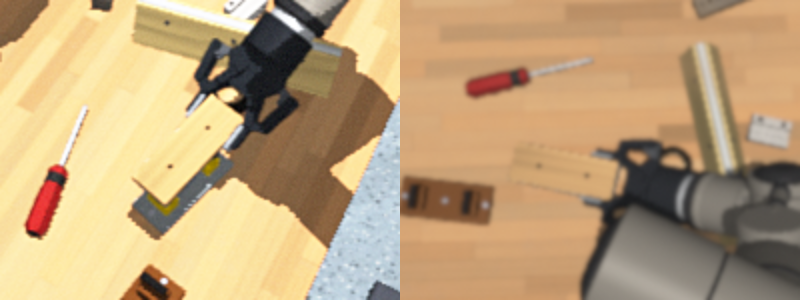

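The left half (side) shows the panel bare side up over the rack, with the yellow stands at (165,205) and (212,168) below it. The right half (top) shows it at (565,172), roughly aligned with the rack. It droops about 4.2° at the far end and is yawed about 1.4°. I'll refine the rack's centre in each camera from the first pictures.

```bash
python3 - <<'E'
from h import *
Rm=R.from_euler('z',RH-90,degrees=True).as_matrix()
for c in ('side','top'):
    z=np.load(c+'0.npz'); W=cloud(c,z['d']); G=(W-RC)@Rm; p=z['p']; hsv=cv2.cvtColor(p,cv2.COLOR_RGB2HSV)
    near=(abs(G[...,0])<50)&(abs(G[...,1])<95)
    m=near&(hsv[...,1]<70)&(hsv[...,2]>70)|near&(G[...,2]>8); 
    _,l,s,_=cv2.connectedComponentsWithStats(m.astype(np.uint8)); F=G[l==1+np.argmax(s[1:,4])]
    F=F[F[:,2]<20]
    L=[(y+4,*np.percentile(F[(F[:,1]>=y)&(F[:,1]<y+8),0],[0,100])) for y in range(-60,60,8)]; L=np.array(L)
    X=[(x+3,*np.percentile(F[(F[:,0]>=x)&(F[:,0]<x+6),1],[0,100])) for x in range(-24,24,6)]; X=np.array(X)
    print(c,len(F),'midx',((L[:,1]+L[:,2])/2).mean().round(2),'w',(L[:,2]-L[:,1]).mean().round(1),'yaw',[np.degrees(np.polyfit(L[:,0],L[:,i],1)[0]).round(2) for i in (1,2)],'midy',((X[:,1]+X[:,2])/2).mean().round(2),'len',(X[:,2]-X[:,1]).mean().round(1))
    print('net',np.round([(np.array(r)-RC)@Rm for r in ([493,166,0],[500,170,0])],1) if c=='top' else '')
# target: pitch +4.2 about rack x, yaw -1.45 about z, about panel centre-ish (rack origin at z 113)
p,r,o=now()
t=np.radians(RH-90); ex=np.array([np.cos(t),np.sin(t),0])
T=R.from_rotvec([0,0,-np.radians(1.45)])*R.from_rotvec(ex*np.radians(4.2)); 
C=RC+np.array([-3*np.cos(t),-3*np.sin(t),113.])
print('rot about centre', (T.apply(p-C)-(p-C)).round(1), T.as_rotvec().round(4),'ex',ex.round(3))
E
```

```text
side 784 midx -1.6 w 58.0 yaw [np.float64(-0.68), np.float64(4.9)] midy 1.9 len 138.0
net 
top 709 midx 4.14 w 59.6 yaw [np.float64(-0.43), np.float64(-0.61)] midy -2.05 len 140.9
net [[-2.4 -2.7  0. ]
 [ 3.3  3.   0. ]]
rot about centre [ -6.   -4.2 -13.3] [ 0.0705 -0.0201 -0.0253] ex [ 0.965 -0.262  0.   ]
```

```bash

python3 -m inch '{"claw":[0.05,0.05,0.05,0.05],"travel":[[-0.001,-0.006,-0.013],[-0.001,-0.006,-0.033],[-0.001,-0.006,-0.048],[-0.001,-0.006,-0.048]],"twist":[[0.07,-0.019,-0.016],[0.07,-0.019,-0.016],[0.07,-0.019,-0.016],[0.07,-0.019,-0.016]]}' 60
python3 meas.py 7 68 115
```

```text
clock: 14.3
position: [449.2, -11.1, 145.9]
tcp_rot: [-0.317, 0.678, 0.512, 0.422]
ft_force: [0.4, -0.9, -0.5]
opening: 55.5
gripper_force: 63.4
q [-0.48  0.78  2.05  1.23  1.2  -1.24] g [487.6 122.5  77.4] t 14.3 open 55.5
[-0.0003, 0.0055, 0.0466] [-0.063, 0.02, 0.013]
side [([497.3, 173.8, 80.4], 0.94)]
 n 718 slopes deg [ 0.49 -0.49] z at 0 88.5 yend [75.7 76.6]
 mid x fit (slope deg, x0) -0.37 0.3 width 54.4 yaw edges [np.float64(-0.88), np.float64(0.13)]
top [([502.3, 167.3, 87.2], 0.79)]
 n 415 slopes deg [ 1.75 -0.88] z at 0 90.2 yend [71.9 72.5]
 mid x fit (slope deg, x0) -0.34 4.8 width 53.9 yaw edges [np.float64(0.14), np.float64(-0.82)]
```

```bash

python3 -m inch '{"claw":[0.05,0.05,0.05],"travel":[[-0.001,0,-0.006],[-0.001,0,-0.011],[-0.001,0,-0.011]],"twist":[[0.008,-0.002,0],[0.008,-0.002,0],[0.008,-0.002,0]]}' 60
python3 -m inch '{"claw":[0.05,0.05],"travel":[[0,0,-0.002],[0,0,-0.002]],"twist":[[0,0,0],[0,0,0]]}' 60
python3 -m inch '{"claw":[0.05,0.05],"travel":[[0,0,-0.0015],[0,0,-0.0015]],"twist":[[0,0,0],[0,0,0]]}' 60
```

```text
clock: 14.8
position: [447.3, -11.2, 134.5]
tcp_rot: [-0.32, 0.676, 0.509, 0.426]
ft_force: [1.1, 0.4, -0.7]
opening: 55.4
gripper_force: 63.4
clock: 15.0
position: [447.4, -11.2, 132.8]
tcp_rot: [-0.32, 0.676, 0.509, 0.426]
ft_force: [-0.6, -0.1, -1.1]
opening: 55.6
gripper_force: 63.4
clock: 15.2
position: [447.4, -11.2, 131.4]
tcp_rot: [-0.32, 0.676, 0.509, 0.426]
ft_force: [-0.4, -0.7, -1.5]
opening: 55.6
gripper_force: 63.4
```

```bash

python3 -m inch '{"claw":[0.05,0.05],"travel":[[0,0,-0.0015],[0,0,-0.0015]],"twist":[[0,0,0],[0,0,0]]}' 60
python3 -m inch '{"claw":[0.05,0.05],"travel":[[0,0,-0.0015],[0,0,-0.0015]],"twist":[[0,0,0],[0,0,0]]}' 60
python3 -c "
from h import *
go([])"
python3 meas.py 8 60 100
```

```text
clock: 15.4
position: [447.4, -11.2, 129.9]
tcp_rot: [-0.32, 0.676, 0.509, 0.426]
ft_force: [0.4, 0.1, 0.0]
opening: 55.5
gripper_force: 63.4
clock: 15.6
position: [447.4, -11.2, 128.7]
tcp_rot: [-0.32, 0.676, 0.509, 0.426]
ft_force: [-0.9, -1.5, 3.2]
opening: 55.6
gripper_force: 63.8
q [-0.49  0.82  2.05  1.25  1.19 -1.29] g [486.2 123.1  61.8] t 15.6 open 55.6
q [-0.49  0.82  2.05  1.25  1.19 -1.29] g [486.2 123.1  61.8] t 15.6 open 55.6
[0.0014, 0.0056, 0.0638] [-0.074, 0.022, 0.015]
side [([496.0, 173.9, 66.0], 0.56), ([764.0, -77.0, 50.0], 0.49)]
 n 689 slopes deg [ 0.59 -0.02] z at 0 73.8 yend [75.5 76.7]
 mid x fit (slope deg, x0) -1.34 -0.9 width 54.4 yaw edges [np.float64(-1.78), np.float64(-0.9)]
top [([498.9, 169.4, 69.5], 0.85)]
 n 367 slopes deg [-0.48  0.14] z at 0 74.2 yend [71.9 72.2]
 mid x fit (slope deg, x0) -0.42 3.8 width 51.9 yaw edges [np.float64(-0.52), np.float64(-0.32)]
```

```bash

python3 -m inch '{"claw":[0.058,0.065,0.085,0.085,0.085,0.085],"travel":[[0,0,0],[0,0,0],[0,0,0],[0,0,0],[0,0,0],[0,0,0]],"twist":[[0,0,0],[0,0,0],[0,0,0],[0,0,0],[0,0,0],[0,0,0]]}'
python3 -c "
from h import *
p,r,o=now(); print((-r.apply([0,0,1])).round(3),o['opening'])"
```

```text
clock: 16.4
position: [447.4, -11.2, 128.5]
tcp_rot: [-0.32, 0.676, 0.509, 0.426]
ft_force: [0.0, -0.3, -0.1]
opening: 85.1
gripper_force: 0.0
[-0.25  -0.866  0.433] 85.05364684349856
```

```bash

python3 -m inch '{"claw":[0.085,0.085,0.085,0.085,0.085,0.085,0.085,0.085],"travel":[[-0.006,-0.022,0.011],[-0.015,-0.052,0.028],[-0.022,-0.078,0.045],[-0.022,-0.085,0.08],[-0.022,-0.09,0.12],[-0.022,-0.09,0.16],[-0.022,-0.09,0.2],[-0.022,-0.09,0.2]],"twist":[[0,0,0],[0,0,0],[0,0,0],[0,0,0],[0,0,0],[0,0,0],[0,0,0],[0,0,0]]}'
python3 meas.py 9 60 90
python3 - <<'E'
import numpy as np,cv2
a=np.load('side9.npz')['p'][60:400,170:450][...,::-1];b=np.load('top9.npz')['p'][140:310,120:400][...,::-1]
cv2.imwrite('pics/fin.png',np.hstack([cv2.resize(a,(400,486)),cv2.resize(b,(400,243))if 0 else cv2.copyMakeBorder(cv2.resize(b,(400,243)),0,243,0,0,0)]))
from h import *
Rm=R.from_euler('z',RH-90,degrees=True).as_matrix()
for c in('side','top'):
    W=cloud(c,np.load(c+'9.npz')['d']);G=(W-RC)@Rm;m=(G[...,2]>64)&(G[...,2]<85)&(abs(G[...,0])<45)&(abs(G[...,1])<95);F=G[m]
    print(c,len(F),cv2.minAreaRect(F[:,:2].astype(np.float32)),F[:,2].mean())
E
```

```text
clock: 17.2
position: [425.7, -101.4, 332.5]
tcp_rot: [-0.317, 0.675, 0.511, 0.427]
ft_force: [0.6, -0.7, -0.8]
opening: 84.7
gripper_force: 0.0
q [-0.69  0.4   1.93  0.98  1.53 -0.85] g [464.9  32.6 265.2] t 17.2 open 84.7
[0.0231, 0.0957, -0.14] [-0.069, 0.029, 0.015]
side [([494.7, 171.6, 64.6], 0.91)]
 n 680 slopes deg [-0.03 -0.01] z at 0 73.5 yend [75.8 76.3]
 mid x fit (slope deg, x0) -1.91 -1.3 width 54.2 yaw edges [np.float64(-1.1), np.float64(-2.72)]
top [([499.0, 169.3, 71.2], 0.71)]
 n 382 slopes deg [ 0.87 -0.36] z at 0 73.8 yend [70.6 71.4]
 mid x fit (slope deg, x0) -0.46 3.3 width 53.2 yaw edges [np.float64(-0.24), np.float64(-0.68)]
side 1212 ((-0.18032455444335938, 0.6832275390625), (56.77873229980469, 151.6048126220703), 1.3172252178192139) 73.25844626419568
top 980 ((4.153064727783203, -2.7889633178710938), (56.100341796875, 149.9176483154297), 1.0421943664550781) 73.99723044215192
```

View pics/fin.png

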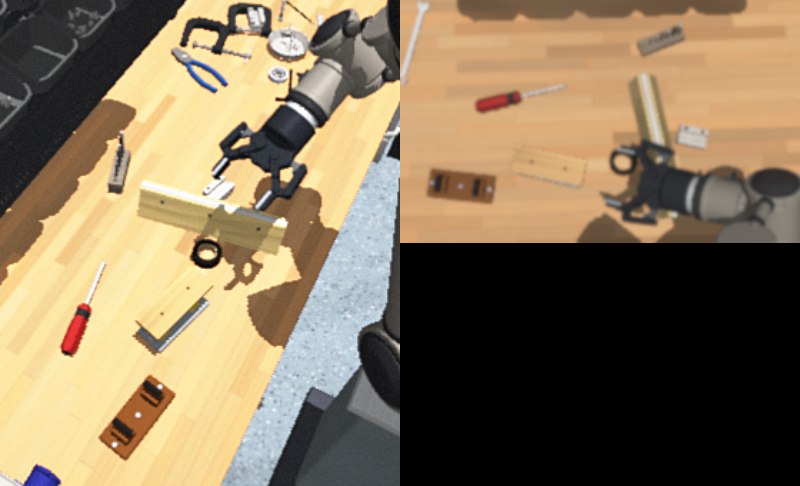

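The panel lies level, bare side up, on the rack at (175,305) in the left half and (550,167) in the right. It is within about 1.5 mm and 1° of centred and square, and the other things have not moved.

```bash
python3 -c "
from cell import *
print(finish_job())"
```

```text
the job is handed in; nothing more can be done
None
```

The drawer front was stood leaning on the fence and released, then laid blue face down across both yellow stands, about 1.5 mm and 1° from centred and square by camera, and the job was handed in at about 17 s; no verdict was returned.

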